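Load the vial carousel onto the autosampler spindle

TASK

Pick up the blue vial carousel by its black handle, lower it upright over the tall steel spindle of the white autosampler, and turn it by feel until the drive pins find its notches and it drops fully home on the drive disc; then let go. Be gentle: never force it down on the pins or the spindle (at most about 35 N), do not drop it, and leave the beaker, the blue-capped bottle and the red-capped pot alone.

Things in the scene. Friction and masses are not known exactly. Their poses are not given: they have to be found in the camera images.
- handle (a point): Centre of the carousel's handle: a black bar 14 mm wide (x), 80 mm long (y), 20 mm high, 128 mm above the carousel's underside, straight above its bore. Posts 10 mm thick carry it 34 mm either side along y; the rest under the bar is free for 78 mm. Grasp from above at the middle, across the 14 mm. z up.
- foot (a point): Centre of the carousel's underside, on the bore axis; axes as the handle's. Underneath, six radial notches 8 mm deep lie between six lands, at 0, 60, 120 ... degrees from the x axis, about 12 mm wide at the pins' radius: pins enter when within 4 degrees of a notch.
- seat (a point): Centre of the top of the autosampler's dark drive disc (104 mm across), 30 mm above the worktop; z up. The fixed spindle rises 90 mm from here, 14 mm thick, its top 16 mm tapering to 6 mm. The carousel is home when its underside lies on this disc.
- spindle_tip (a point): Top of the spindle, on its axis, 120 mm above the worktop.
- carousel: The loose blue vial carousel, roughly 0.35 kg (varies by a third): plate 124 mm across with a 16 mm bore on its axis, 40 mm deep with its sleeve; origin as foot.
- sampler: Fixed white autosampler, 150 x 150 mm, with spindle and disc; origin under its centre. Two round-ended drive pins, 6 mm thick and high, stand on the disc 36 mm either side of the spindle in a direction that is new every time and not reported. Pins under the lands stop the carousel 6 mm short; turn it up to 60 degrees in steps of 6 or less, feeling down lightly. The disc turns stiffly (0.4 N m).
- beaker: Bystander: clear beaker, 58 mm across, 70 mm high; origin under its centre.
- media_bottle: Bystander: blue-capped bottle, 68 mm across, 128 mm high; origin under its centre.
- pot_red: Bystander: red-capped sample pot, 29 mm across, 46 mm high; origin under its centre.

How it is judged:
On the way, in this order (a step that is already met when the one before it is completed fails the run):
1. the carousel is lifted clear of the worktop (height (world z) of foot above 0.09 m), for 0.1 s.
2. the carousel is threaded on the spindle, at least 20 mm down and upright (z of foot in the frame of seat between 0.003 and 0.07 m and horizontal distance between foot and seat below 0.006 m and angle between foot's own z axis and vertical below 0.12 rad), for 0.1 s.
At the end, for the whole second after the job is handed in: The carousel sits fully home on the drive disc round the spindle: underside within 2.5 mm of the disc, centre within 4 mm of the spindle axis, within 2 degrees of upright, at rest and let go (z of foot in the frame of seat below 0.0025 m and horizontal distance between foot and seat below 0.004 m and angle between foot's own z axis and vertical below 0.035 rad and linear speed of carousel below 0.02 m/s); the robot touches nothing.
It fails at once if the carousel is pressed or dropped on the autosampler with more than 35 N (contact force between carousel and sampler above 35 N).
It fails at once if the beaker is moved more than 20 mm (distance of beaker from where it was at the start of the episode above 0.02 m).
It fails at once if the blue-capped bottle is moved more than 20 mm (distance of media_bottle from where it was at the start of the episode above 0.02 m).
It fails at once if the red-capped pot is moved more than 20 mm (distance of pot_red from where it was at the start of the episode above 0.02 m).
It also fails if it takes over 61 s, if anything falls off the work surface, if the arm or the gripper's body presses on something with over 40 N, if the wrist force passes 120 N, or if a joint passes its speed limit or range.

ROBOT

A 6-joint arm with a two-finger parallel gripper is mounted at the origin on a cart in front of the work surface, level with it; the furniture and walls round the work are solid. World frame = base frame: x ahead of the robot, y to its left, z up, the work surface at z = 0. Lengths are in m, angles in rad, forces in N, time in s.
With the tool pointing down it reaches from about 0.4 to 0.825 m from the base axis. Payload 7 kg.
Tool frame: the origin (TCP) lies on the centre line of the jaws, within the pads' length; the fingertips stand arm.tip_reach ahead of it and the grasp point (between the pads) lies 5 mm behind it (arm.tip_reach is the distance from the TCP to the fingertips, in m); z points along the fingers, y is the line along which they close (so a half turn about z gives the same grasp; the last joint's range is limited). The gripper opens to 88 mm and grips with 3 to 60 N. Pads are 19 mm wide; open, the fingers measure 130 mm over their backs; the gripper's body (78 mm by 193 mm) begins 47 mm behind the grasp point.
Start: joints at [0.288, 0.359, 0.012, 0, -1.224, -0.288], TCP at [0.675, -0, 0.241] pointing down, gripper open.
Joint ranges: [-3.07, 3.07], [-1.43, 2.12], [-1.02, 1.25], [-3.03, 1.67], [-3.05, -0], [-3.03, 3.03]. Speed limits (rad/s): [2.39, 2.39, 3.01, 3.14, 3.14, 3.14].

INTERFACE

Orientations are given as [roll, pitch, yaw] about the fixed x, y, z axes, in that order (R = Rz(yaw) Ry(pitch) Rx(roll)).
In Python, from station import status, optics, order, arm gives the robot as it stands. The module is installed in compiled form; this text tells all that it offers.
- The arm moves only by the shell command python3 -m jog 'ROWS' [FORCE]. ROWS is JSON, a list of rows, each a list of 3 entries, a list of its own where there are three numbers: the gripper command: -1 is shut, 1 is fully open, values between are in proportion, then the shift along the tool's x, y, z in mm, then the turn about the tool's z in rad. A call has 1 to 20 rows; each row is the pose to reach, as a shift and turn from the pose commanded when the call began, along the tool's axes at that moment; what a row does not reach only later rows make up. A row lasts 1/8 s, in which the tool goes at most 62.5 mm and 10.7 degrees, less where a joint would pass 70% of its speed; a pose out of reach is approached as far as the arm can. A call with a gripper value outside its range is refused whole. The fingers move at their own pace and stop on an object; FORCE is the grip in N (left out, the last holds). Time passes only in rows, so rows that repeat a pose let the fingers close. It gives the time, the measured TCP pose, the force, the opening and the grip force at its end, in the units of the state.
- status.get_state(): the state, without advancing time (a new reading comes with each control period).
- optics.grab_frame(name): name is "scene" or "side" or "wrist"; returns a dict with "color" (400x640x3 uint8, red, green, blue), "mtx" (3x3 intrinsics, pixels), "k1" (the pictures are not rectified: a ray, as slopes to the right and down, at radius r is drawn at 1 + k1 r^2 times it, then the intrinsics apply), "cam_to_world" (4x4, takes a point from camera to world coordinates). Camera axes: x right, y down, z forward; pixel columns grow to the right and rows downward; lengths in m; the calibration is good to about 2 mm. A picture is of the moment at which its call begins. There is no depth.
- order.job_done(): hands the job in; it is judged then, once.
The state is a dict: "t": time; "q": joint angles; "qd": joint speeds; "joint_efforts": joint torques, N m; "eef_pos": TCP position; "ee_rot": TCP orientation; "force": force on the tool from outside, world axes, zero at the start; "moment": the same for the moment, N m; "width": finger opening in m; "gripper_force": force on a finger pad.
Only numpy, scipy, OpenCV 4.12 (cv2) and the standard library are available. Lean on these libraries where they do the work, as an engineer would, in place of code of your own. Each camera call takes 0.05 s, during which the arm holds its last target. There are 200 camera calls.

## Working session

There is one attempt and no reset: what is moved stays moved. The work goes in short steps, Python scripts to look and compute and a shell command to move; the robot and the scene stay as the last step left them, time stands still between calls to the robot, and variables do not carry over. Pictures are saved under pics/ and viewed, at most 10 in all, crops included, and the job is handed in when it is done.

```bash
mkdir -p pics
cat > h.py <<'E'
import numpy as np, cv2
from station import status, optics, order, arm
def grab(n):
    f=optics.grab_frame(n); f['bgr']=cv2.cvtColor(f['color'],cv2.COLOR_RGB2BGR); return f
def ray(f,u,v):
    K=np.array(f['mtx']);d=cv2.undistortPoints(np.array([[[u,v]]],float),K,np.array([f['k1'],0,0,0,0.]))[0,0]
    T=np.array(f['cam_to_world']);r=T[:3,:3]@np.array([d[0],d[1],1]);return T[:3,3],r/np.linalg.norm(r)
def plane(f,u,v,z):
    o,r=ray(f,u,v);return o+r*(z-o[2])/r[2]
def tri(rs):
    A=sum(np.eye(3)-np.outer(r,r) for o,r in rs);b=sum((np.eye(3)-np.outer(r,r))@o for o,r in rs)
    p=np.linalg.solve(A,b);return p,[np.linalg.norm(np.cross(p-o,r)) for o,r in rs]
E
python3 - <<'E'
from h import *
s=status.get_state();print(s,arm.tip_reach)
for n in("scene","side"):
    f=grab(n);cv2.imwrite(f'pics/{n}0.png',f['bgr']);print(n,f['mtx'],f['k1'],f['cam_to_world'])
E
```

```text
{'t': 0.0, 'q': array([ 2.88116676e-01,  3.59388805e-01,  1.10206524e-02, -3.80200479e-04,
       -1.22409041e+00, -2.88124825e-01]), 'qd': array([ 0.0005238 , -0.00036326,  0.0015756 ,  0.00081075,  0.00257726,
       -0.00048674]), 'joint_efforts': array([-8.00930356e-04, -5.82726967e+01,  2.93058443e+01,  6.99745238e+00,
        6.93249181e-03, -2.06530804e-04]), 'eef_pos': array([ 6.74511679e-01, -9.71989830e-06,  2.39599384e-01]), 'ee_rot': array([ 3.13989737e+00, -1.29707250e-04, -1.57093386e+00]), 'force': array([-0.77701283, -0.27398473, -0.17421821]), 'moment': array([-0.04143975,  0.00215751, -0.0191863 ]), 'gripper_force': 0.0, 'width': 0.0877029802800759} 0.014
scene [[367.32664054   0.         318.01254708]
 [  0.         367.32664054 197.25098579]
 [  0.           0.           1.        ]] -0.020286741177121384 [[ 0.50809476 -0.48835599  0.70947033 -0.07431817]
 [-0.86121226 -0.29989499  0.41033699 -0.48761485]
 [ 0.01237607 -0.81949461 -0.57295323  0.70089004]
 [ 0.          0.          0.          1.        ]]
side [[421.91879764   0.         309.50917622]
 [  0.         421.91879764 199.9304782 ]
 [  0.           0.           1.        ]] 0.03433236666931764 [[ 0.86809247 -0.2057992   0.4517324   0.20520208]
 [-0.49638712 -0.352714    0.79321666 -0.87854382]
 [-0.00391102 -0.91281955 -0.40834444  0.51987955]
 [ 0.          0.          0.          1.        ]]
```

View pics/scene0.png

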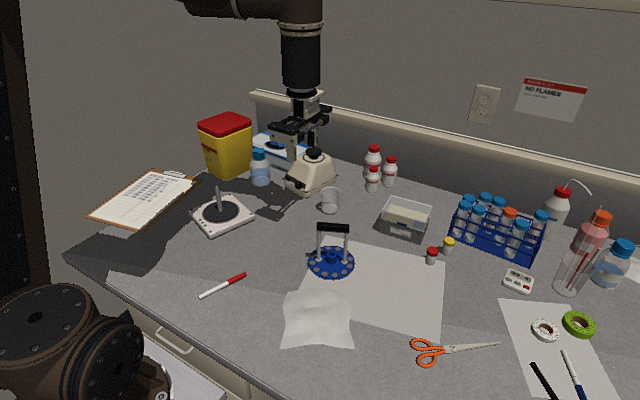

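View pics/side0.png

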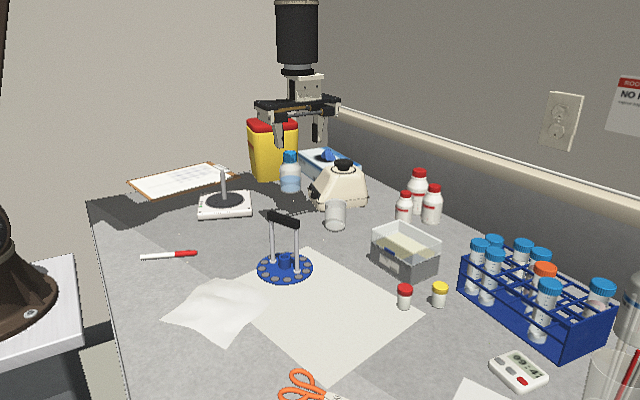

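The two views show the carousel (scene 331,262, handle 333,228; side 285,268, handle 284,218) and the sampler (disc 221,213 / 223,200; spindle tip near 218,187 / 222,168). Next: segment these and triangulate.

Run:
```python
from h import *
out=[]
R={}
for n,boxes in (("scene",dict(handle=(305,215,360,242),disc=(190,195,250,230),plate=(300,240,362,285),spin=(205,178,232,212))),
          ("side",dict(handle=(262,205,305,235),disc=(195,185,255,215),plate=(250,245,320,290),spin=(212,160,235,205)))):
    f=grab(n);R[n]=f;b=f['bgr'];hsv=cv2.cvtColor(b,cv2.COLOR_BGR2HSV)
    for k,(x0,y0,x1,y1) in boxes.items():
        c=hsv[y0:y1,x0:x1]
        if k=='spin': continue
        if k=='plate': m=((c[...,0]>100)&(c[...,0]<130)&(c[...,1]>120)).astype('u1')
        else: m=(c[...,2]<(45 if k=='handle' else 75)).astype('u1')
        nn,l,st,ce=cv2.connectedComponentsWithStats(m)
        i=1+np.argmax(st[1:,4]);cs,_=cv2.findContours((l==i).astype('u1'),0,1);h=cv2.convexHull(max(cs,key=cv2.contourArea))
        e=cv2.fitEllipse(h);r=cv2.minAreaRect(h)
        print(n,k,st[i],'ell',np.round(np.array(e[0])+(x0,y0),1),np.round(e[1],1),'rect',np.round(cv2.boxPoints(r)+(x0,y0),1).tolist(),'cen',np.round(ce[i]+(x0,y0),1))
    x0,y0,x1,y1=boxes['spin']; s1=cv2.resize(b[y0-3:y0+39,x0-20:x0+45],None,fx=6,fy=6,interpolation=cv2.INTER_NEAREST)
    x0,y0,x1,y1=boxes['handle']; s2=cv2.resize(b[y0-3:y0+39,x0-5:x0+60],None,fx=6,fy=6,interpolation=cv2.INTER_NEAREST)
    out.append(np.hstack([s1,s2]))
cv2.imwrite('pics/crop1.png',np.vstack(out))
```

```text
scene handle [ 12   7  32  11 270] ell [332.4 227. ] [ 9.2 50.9] rect [[316.4, 229.9], [317.0, 221.5], [348.6, 224.0], [348.0, 232.3]] cen [332.5 227. ]
scene disc [ 12   6  37  22 571] ell [220.2 211.4] [21.  36.2] rect [[202.0, 201.0], [238.0, 201.0], [238.0, 222.0], [202.0, 222.0]] cen [220.3 211.7]
scene plate [  8   6  47  34 762] ell [330.8 262.1] [33.5 46.1] rect [[303.7, 258.5], [337.2, 236.2], [357.9, 267.4], [324.5, 289.7]] cen [330.6 262.9]
side handle [  5   6  33  18 252] ell [283.  219.5] [11.2 40. ] rect [[264.8, 218.1], [268.1, 209.0], [300.9, 220.7], [297.6, 229.9]] cen [283.2 219.9]
side disc [12  9 36 13 59] ell [224.2 199.8] [13.8 36.3] rect [[207.0, 194.0], [242.0, 194.0], [242.0, 206.0], [207.0, 206.0]] cen [222.8 202.5]
side plate [  7   8  56  32 890] ell [284.2 268.4] [31.9 56.4] rect [[257.0, 253.0], [312.0, 253.0], [312.0, 284.0], [257.0, 284.0]] cen [283.3 269.2]
```

View pics/crop1.png

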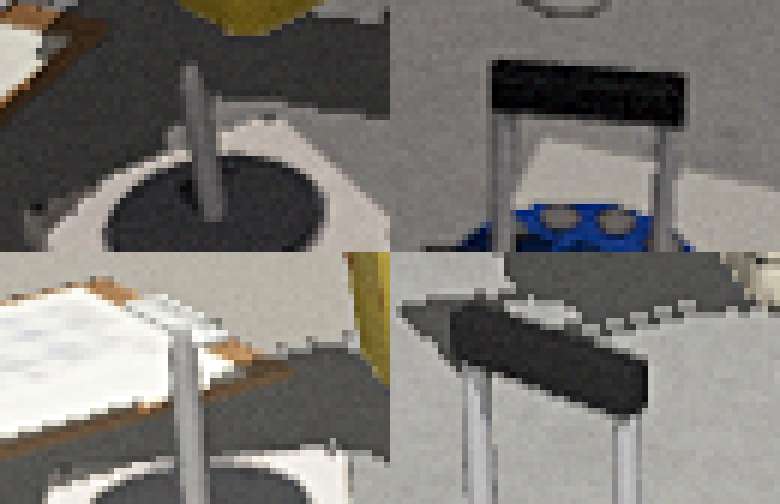

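Run:
```python
from h import *
A=grab('scene');B=grab('side')
P=lambda a,b:tri([ray(A,*a),ray(B,*b)])
print('handle',P((332.5,227),(282.6,219)))
print('tip',P((216.8,186),(222.9,170.3)))
print('disc',P((220.2,211.4),(224.2,199.8)),plane(A,220.2,211.4,.03),plane(B,224.2,199.8,.03))
print('plate',P((330.8,262.1),(284.2,268.4)),)
for f,a,b in((A,(316.7,225.7),(348.3,228.2)),(B,(264.8,214.5),(300.5,225.3))):
    p,q=plane(f,*a,.128),plane(f,*b,.128);d=q-p;print('bar',p,q,np.linalg.norm(d),np.degrees(np.arctan2(d[1],d[0])))
for nm,(a,b) in dict(beaker=((329,212),(335,229)),bottle=((261,185),(290,191)),red=((431,262),(404,306))).items(): print(nm,plane(A,*a,0),plane(B,*b,0))
```

```text
handle (array([ 0.54353719, -0.1722062 ,  0.12800714]), [np.float64(0.0005890532795407793), np.float64(0.000589053279540864)])
tip (array([0.54765093, 0.21252975, 0.11296364]), [np.float64(0.0008010193473815568), np.float64(0.000801019347381539)])
disc (array([0.54317269, 0.21191758, 0.02352516]), [np.float64(0.0008347439268709237), np.float64(0.0008347439268709957)]) [0.53837401 0.20597336 0.03      ] [0.53780681 0.19624565 0.03      ]
plate (array([ 0.54401803, -0.17160185,  0.0073539 ]), [np.float64(0.0010124811588468857), np.float64(0.0010124811588468226)])
bar [ 0.52859313 -0.13640921  0.128     ] [ 0.56043723 -0.20694975  0.128     ] 0.07739518922733794 -65.70416181903111
bar [ 0.51971271 -0.13514264  0.128     ] [ 0.56127809 -0.21635005  0.128     ] 0.09122677849268197 -62.894712533935525
beaker [ 0.74183042 -0.05638558  0.        ] [ 0.74552027 -0.06370291  0.        ]
bottle [0.75373041 0.22166146 0.        ] [0.7613239  0.22264124 0.        ]
red [ 0.69125923 -0.39754059  0.        ] [ 0.68925379 -0.39425912  0.        ]
```

Handle triangulates at z=0.128 (exactly as stated) at (0.5435,-0.172); spindle about (0.547,0.212). I go above the handle and check with the wrist camera.

```bash
python3 -m jog '[[1,[43,33,0],-0.11],[1,[86,66,0],-0.22],[1,[129,98,0],-0.33],[1,[172,131,0],-0.43],[1,[172,131,0],-0.43],[1,[172,131,0],-0.43]]' 20
python3 - <<'E'
from h import *
f=grab('wrist');cv2.imwrite('pics/w1.png',f['bgr']);print(f['cam_to_world'],status.get_state()['ee_rot'])
E
```

```text
t: 1.05
eef_pos: [0.5441, -0.1722, 0.2409]
ee_rot: [-3.141, -0.0, -1.142]
force: [-0.4, 0.7, 0.3]
width: 0.0877
gripper_force: 0.0
[[-9.09826266e-01 -3.95847890e-01 -1.24581757e-01  5.77386159e-01]
 [-4.14989178e-01  8.67581187e-01  2.74019829e-01 -2.45214529e-01]
 [-3.85382349e-04  3.01010518e-01 -9.53620742e-01  3.85076634e-01]
 [ 0.00000000e+00  0.00000000e+00  0.00000000e+00  1.00000000e+00]] [-3.14117216e+00 -1.00498927e-04 -1.14130377e+00]
```

View pics/w1.png

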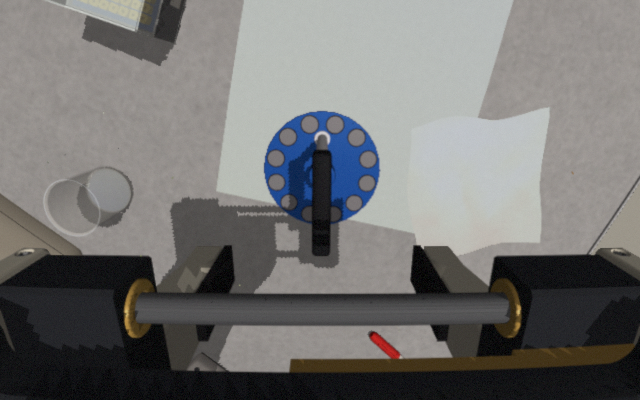

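The wrist picture shows the bar from (321,150) to (321,255), nearly aligned with the tool and centred between the fingers. I'll compute the residual.

Run:
```python
from h import *
f=grab('wrist');b=f['bgr'];m=(b.max(2)<50)
pts=[]
for v in range(160,240,4):
    u=np.where(m[v,300:345])[0]+300
    # longest run
    g=max(np.split(u,np.where(np.diff(u)>1)[0]+1),key=len)
    pts.append((g[0],g[-1],v))
pts=np.array(pts);print(pts[::4])
W=np.array([plane(f,(a+c)/2+.0,v,.138) for a,c,v in pts]);
d=np.linalg.svd(W-W.mean(0))[2][0];print('bar dir deg',np.degrees(np.arctan2(d[1],d[0])),W[0],W[-1])
s=status.get_state();from scipy.spatial.transform import Rotation as Ro
R=Ro.from_euler('xyz',s['ee_rot']).as_matrix();print('tool x deg',np.degrees(np.arctan2(R[1,0],R[0,0])))
print(((W-s['eef_pos'])@R)[[0,-1]]*1000, (np.array([plane(f,321,150,.138),plane(f,321,252,.138),plane(f,322,166,.04)])-s['eef_pos'])@R*1000)
```

```text
[[313 331 160]
 [313 330 176]
 [313 330 192]
 [312 331 208]
 [312 330 224]]
bar dir deg 114.15578590639981 [ 0.55795096 -0.20101353  0.138     ] [ 0.53442704 -0.14864525  0.138     ]
tool x deg -65.34905574674178
[[ 32.44801074   0.17126056 102.49823762]
 [-24.95928735  -0.29088912 102.49823144]] [[ 3.94727616e+01 -5.10412149e-01  1.02498294e+02]
 [-3.81021442e+01 -6.96090376e-01  1.02498253e+02]
 [ 7.42611425e+00  9.37627289e-02  2.00498226e+02]]
```

```bash
python3 -m jog '[[1,[1,0,45],0],[1,[1,0,80],0],[1,[1,0,105],0],[1,[1,0,118],0],[1,[1,0,118],0],[-1,[1,0,118],0],[-1,[1,0,118],0],[-1,[1,0,118],0],[-1,[1,0,118],0],[-1,[1,0,118],0],[-1,[1,0,118],0],[-1,[1,0,118],0]]' 45
```

```text
t: 2.65
eef_pos: [0.5444, -0.1729, 0.1225]
ee_rot: [3.141, 0.0, -1.141]
force: [0.6, -0.1, 0.3]
width: 0.0231
gripper_force: 0.0
```

```bash
python3 -m jog '[[-1,[0,0,0],0],[-1,[0,0,0],0],[-1,[0,0,0],0],[-1,[0,0,0],0],[-1,[0,0,-5],0],[-1,[0,0,-25],0],[-1,[0,0,-60],0],[-1,[0,0,-100],0],[-1,[0,0,-130],0],[-1,[0,0,-140],0],[-1,[0,0,-140],0],[-1,[0,0,-140],0]]' 45
```

```text
t: 4.15
eef_pos: [0.5435, -0.1727, 0.2608]
ee_rot: [3.139, 0.002, -1.141]
force: [-0.3, 1.0, -3.2]
width: 0.0139
gripper_force: 45.0
```

Held (14 mm, 45 N). Now to a viewing spot beside the spindle, 100 mm to one side, to locate it with the wrist camera.

```bash
python3 -m jog '[[-1,[-15,-3,0],0],[-1,[-50,-9,0],0],[-1,[-95,-17,0],0],[-1,[-140,-26,0],0],[-1,[-185,-34,0],0],[-1,[-230,-42,0],0],[-1,[-275,-50,0],0],[-1,[-315,-57,0],0],[-1,[-338,-62,0],0],[-1,[-348,-64,0],0],[-1,[-348,-64,0],0],[-1,[-348,-64,0],0]]' 45
python3 - <<'E'
from h import *
f=grab('wrist');cv2.imwrite('pics/w2.png',f['bgr'])
s=grab('scene');cv2.imwrite('pics/s2.png',s['bgr'])
E
```

```text
t: 5.65
eef_pos: [0.4574, 0.1694, 0.2623]
ee_rot: [3.141, -0.0, -1.141]
force: [0.2, 0.0, -3.7]
width: 0.0138
gripper_force: 45.0
```

View pics/w2.png

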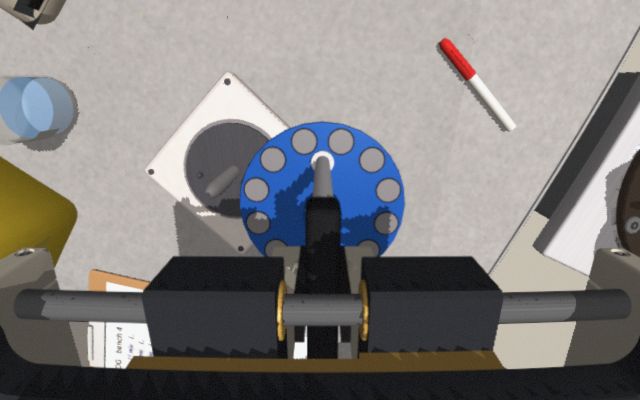

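The wrist view shows the sampler left of the plate: disc about (230,168), spindle tip near (211,193), possibly one pin near (199,175). Enlarging.

Run:
```python
import cv2
b=cv2.imread('pics/w2.png')[105:225,175:285];b=cv2.convertScaleAbs(b,alpha=1.8)
a=cv2.imread('pics/s2.png')[165:245,170:270]
cv2.imwrite('pics/crop2.png',cv2.resize(b,None,fx=5,fy=5,interpolation=cv2.INTER_CUBIC))
```

```text
(no output)
```

View pics/crop2.png

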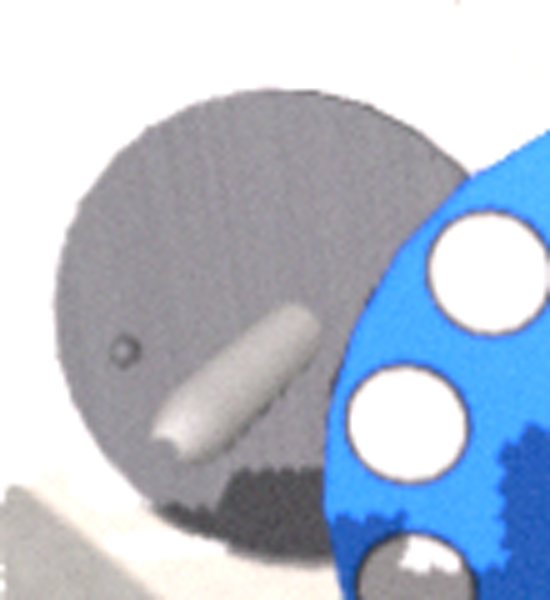

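```bash
cat > m.py <<'E'
from h import *
from scipy.optimize import least_squares
def circ(P):
    r=least_squares(lambda c:np.hypot(P[:,0]-c[0],P[:,1]-c[1])-c[2],[*P.mean(0)[:2],.05],loss='soft_l1',f_scale=.001);return r.x
E
python3 - <<'E'
from m import *
from scipy.spatial.transform import Rotation as Ro
f=grab('wrist');s=status.get_state();T=s['eef_pos'];R=Ro.from_euler('xyz',s['ee_rot']).as_matrix()
c=lambda x,y:((x-2)/5+175,(y-2)/5+105)
tip=plane(f,*c(168,447),.12);pin=plane(f,*c(125,350),.036)
D=np.array([plane(f,*c(*p),.03) for p in[(55,300),(80,205),(150,130),(285,88),(380,110),(465,178),(62,345),(85,415),(130,480)]])
dc=circ(D);print('tip',tip,'disc',dc,'pin',pin)
o=dc[:2];d=pin[:2]-o;print('pin r,ang',np.hypot(*d),np.degrees(np.arctan2(d[1],d[0])), 'from tip',np.hypot(*(pin-tip)[:2]),np.degrees(np.arctan2(*(pin-tip)[1::-1])))
hsv=cv2.cvtColor(f['bgr'],cv2.COLOR_BGR2HSV);m=((hsv[...,0]>100)&(hsv[...,0]<130)&(hsv[...,1]>150)).astype('u1');m[:, :238]=0;m[245:]=0
h=cv2.convexHull(np.argwhere(m[:,:]>0)[:,::-1].astype(np.int32)).reshape(-1,2)
h=h[(h[:,1]<235)]
for z in(.139,.147,.155):
    k=circ(np.array([plane(f,*p,z) for p in h]));print('plate',z,k,'tool',(np.r_[k[:2],T[2]]-T)@R*1000)
print('T',T,'tip in tool mm',(tip-T)@R*1000,'disc',(np.r_[o,.03]-T)@R*1000)
A=grab('scene');
E
```

```text
tip [0.54285643 0.21281154 0.12      ] disc [0.54327585 0.21320338 0.05120031] pin [0.57366675 0.23029062 0.036     ]
pin r,ang 0.03486517622085548 29.34681220483771 from tip 0.03542307389061697 29.56678123914674
plate 0.139 [0.45462328 0.1766632  0.06444937] tool [-7.89103500e+00 -3.17222266e-01 -3.53101008e-04]
plate 0.147 [0.45571072 0.17426207 0.06252309] tool [-5.25516363e+00 -3.07754098e-01 -2.49559812e-04]
plate 0.155 [0.45679816 0.17186096 0.06059681] tool [-2.61930109e+00 -2.98288015e-01 -1.46019269e-04]
T [0.45761605 0.16935481 0.26251572] tip in tool mm [ -4.08231158 -95.61306118 142.50128647] disc [ -4.26774862 -96.17087607 232.50119707]
```

Run:
```python
from m import *
from scipy.spatial.transform import Rotation as Ro
f=grab('wrist')
def fit(b,C,T,rpy,zs,u0,vmax):
    g=dict(f);g['cam_to_world']=C;R=Ro.from_euler('xyz',rpy).as_matrix()
    hsv=cv2.cvtColor(b,cv2.COLOR_BGR2HSV);m=((hsv[...,0]>100)&(hsv[...,0]<130)&(hsv[...,1]>150)).astype('u1');m[:,:u0]=0;m[vmax:]=0;m[:,420:]=0
    h=cv2.convexHull(np.argwhere(m>0)[:,::-1].astype(np.int32)).reshape(-1,2);h=h[h[:,1]<vmax-10]
    for z in zs:
        k=circ(np.array([plane(g,*p,z) for p in h]));print(z,k,(np.r_[k[:2],T[2]]-T)@R*1000)
C=np.array([[-9.09826266e-01,-3.95847890e-01,-1.24581757e-01,5.77386159e-01],[-4.14989178e-01,8.67581187e-01,2.74019829e-01,-2.45214529e-01],[-3.85382349e-04,3.01010518e-01,-9.53620742e-01,3.85076634e-01],[0,0,0,1]])
b=cv2.imread('pics/w1.png')
for vm in(240,205):fit(b,C,np.array([.5441,-.1722,.2409]),[-3.1412,-.0001,-1.1413],(0.,.008,.016),255,vm)
s=status.get_state()
for vm in(240,215):fit(f['bgr'],f['cam_to_world'],s['eef_pos'],s['ee_rot'],(.139,.147,.155),238,vm)
```

```text
0.0 [ 0.54256745 -0.16669561  0.06262943] [-5.64263078e+00 -8.98744789e-01 -2.11367738e-04]
0.008 [ 0.54329082 -0.16832687  0.06132831] [-3.85830762e+00 -8.77129115e-01 -4.14228791e-05]
0.016 [ 0.54401418 -0.16995814  0.06002719] [-2.07398593e+00 -8.55514087e-01  1.28522085e-04]
0.0 [ 0.54261195 -0.16686815  0.06252262] [-5.46722949e+00 -8.67357286e-01 -2.06152023e-04]
0.008 [ 0.54333441 -0.16849582  0.06122372] [-3.68655376e+00 -8.46418845e-01 -3.63059912e-05]
0.016 [ 0.54405687 -0.17012348  0.05992482] [-1.90587890e+00 -8.25479610e-01  1.33539643e-04]
0.139 [0.45469759 0.17689428 0.06452844] [-7.94328997e+00 -3.89331957e-01 -3.26846133e-04]
0.147 [0.45578337 0.17448971 0.06260031] [-5.30497698e+00 -3.76544296e-01 -2.18197234e-04]
0.155 [0.45686916 0.17208515 0.06067219] [-2.66666664e+00 -3.63758374e-01 -1.09548442e-04]
0.139 [0.45469124 0.1770332  0.06462864] [-8.07226196e+00 -4.41337531e-01 -3.32118092e-04]
0.147 [0.45577718 0.17462459 0.0626976 ] [-5.43020694e+00 -4.27007723e-01 -2.23316255e-04]
0.155 [0.45686312 0.17221597 0.06076656] [-2.78814450e+00 -4.12678727e-01 -1.14514113e-04]
```

Spindle at (0.5430,0.2130) from tip and disc alike, pin direction 29.4°, carousel notch 24.7°: turn about −0.08 rad. Move above the spindle and verify with the fixed cameras.

```bash
python3 -m jog '[[-1,[0,-12,0],0],[-1,[-1,-35,0],-0.03],[-1,[-2,-62,0],-0.06],[-1,[-3,-84,0],-0.08],[-1,[-4,-96,0],-0.083],[-1,[-4,-96,0],-0.083],[-1,[-4,-96,0],-0.083],[-1,[-4,-96,0],-0.083]]' 45
python3 - <<'E'
from h import *
o=[]
for n,(x,y) in(('scene',(170,100)),('side',(170,90))):
    f=grab(n);cv2.imwrite(f'pics/{n}3.png',f['bgr']);o.append(cv2.resize(f['bgr'][y:y+125,x:x+100],None,fx=4,fy=4,interpolation=cv2.INTER_CUBIC))
cv2.imwrite('pics/crop3.png',np.hstack(o))
E
```

```text
t: 6.9
eef_pos: [0.5426, 0.2135, 0.2629]
ee_rot: [-3.141, 0.0, -1.058]
force: [-0.4, -0.8, -2.7]
width: 0.0138
gripper_force: 45.0
```

View pics/crop3.png

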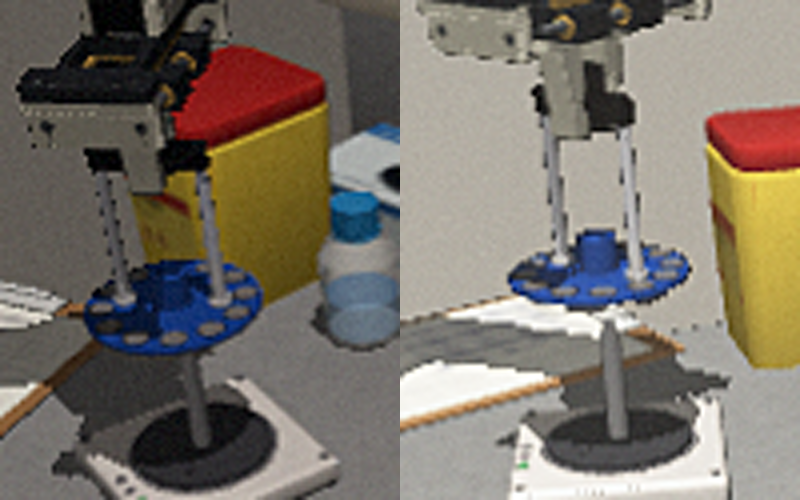

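Run:
```python
from h import *
E={}
F={}
for n,(x0,y0,x1,y1) in(('scene',(188,160,238,192)),('side',(193,144,247,170))):
    f=grab(n);F[n]=f;hsv=cv2.cvtColor(f['bgr'],cv2.COLOR_BGR2HSV)
    c=hsv[y0:y1,x0:x1];m=((c[...,0]>100)&(c[...,0]<130)&(c[...,1]>120)).astype('u1')
    # drop sleeve: keep lower outline pts plus left/right
    h=cv2.convexHull(np.argwhere(m>0)[:,::-1].astype(np.int32));e=cv2.fitEllipse(h);E[n]=np.array(e[0])+(x0,y0)
    print(n,E[n],e[1:],h.reshape(-1,2).min(0)+(x0,y0),h.reshape(-1,2).max(0)+(x0,y0))
print(tri([ray(F['scene'],*E['scene']),ray(F['side'],*E['side'])]))
# spindle points as seen in side crop: tip, base ; project the assumed axis for comparison
def proj(f,P):
    T=np.linalg.inv(np.array(f['cam_to_world']));r=cv2.Rodrigues(T[:3,:3])[0]
    return cv2.projectPoints(np.array(P,float),r,T[:3,3],np.array(f['mtx']),np.array([f['k1'],0,0,0,0.]))[0].reshape(-1,2)
for n in F: print(n,proj(F[n],[[.543,.213,.12],[.543,.213,.03],[.5426,.2135,.148],[.5426,.2135,.14]]).round(1).tolist())
```

```text
scene [212.65250397 176.34757423] ((23.075698852539062, 44.221900939941406), 81.4297866821289) [191 165] [234 188]
side [218.9877491  157.16330814] ((18.086660385131836, 43.81687545776367), 86.0052261352539) [197 148] [241 165]
(array([0.53929578, 0.21238839, 0.15181695]), [np.float64(0.0005202721054940235), np.float64(0.000520272105494051)])
scene [[215.1, 184.9], [219.5, 209.9], [213.4, 176.7], [213.9, 179.1]]
side [[221.2, 167.9], [224.0, 197.4], [220.0, 158.3], [220.3, 161.1]]
```

```bash
python3 - <<'E'
from h import *
F={n:grab(n) for n in('scene','side')}
def proj(f,P):
    T=np.linalg.inv(np.array(f['cam_to_world']));r=cv2.Rodrigues(T[:3,:3])[0]
    return cv2.projectPoints(np.array(P,float),r,T[:3,3],np.array(f['mtx']),np.array([f['k1'],0,0,0,0.]))[0].reshape(-1,2)
zs=np.linspace(.05,.10,11)
res={}
for n in F:
    g=cv2.cvtColor(cv2.imread(f'pics/{n}0.png'),cv2.COLOR_BGR2GRAY).astype(float);off=[]
    for u,v in proj(F[n],[[.543,.213,z] for z in zs]):
        xs=np.arange(u-6,u+6.01,.25);p=cv2.remap(g.astype('f4'),xs[None].astype('f4'),np.full((1,len(xs)),v,'f4'),1)[0]
        d=np.gradient(p);
        off.append((xs[np.argmax(d[:30])]-u,xs[18+np.argmin(d[18:])]-u))
    off=np.array(off);print(n,off.round(1).tolist());res[n]=off
E
python3 - <<'E'
import cv2,numpy as np
for n,u0,u1,vs in(('scene',208,228,(190,194,198,202,206)),('side',214,234,(172,176,180,184,188,192))):
    g=cv2.cvtColor(cv2.imread(f'pics/{n}0.png'),cv2.COLOR_BGR2GRAY)
    for v in vs: print(n,v,u0,g[v,u0:u1].tolist())
    print(g[164:174,222] if n=='side' else g[182:190,216])
E
```

```text
scene [[-1.2, 2.8], [-1.0, 3.0], [-0.8, 2.2], [-0.5, -1.5], [-5.2, -1.5], [-5.0, -1.5], [-4.8, -1.5], [-0.5, 1.5], [-1.2, 1.8], [-1.0, 2.0], [-0.8, 5.2]]
side [[-6.0, 2.0], [-1.8, 2.2], [-1.8, 2.2], [-1.5, 2.5], [-2.5, 2.5], [-2.2, 1.8], [-2.0, 2.0], [-1.0, 4.0], [-0.8, 4.2], [-0.5, 1.5], [-1.5, 1.5]]
scene 190 208 [49, 51, 48, 53, 47, 46, 47, 74, 94, 103, 89, 62, 50, 64, 42, 45, 48, 50, 50, 47]
scene 194 208 [48, 54, 50, 49, 48, 49, 42, 52, 84, 96, 91, 80, 90, 122, 118, 110, 117, 108, 118, 121]
scene 198 208 [46, 52, 49, 43, 70, 124, 116, 104, 83, 85, 92, 84, 84, 140, 190, 185, 181, 180, 181, 184]
scene 202 208 [134, 201, 194, 177, 177, 150, 82, 48, 40, 67, 99, 92, 84, 58, 37, 54, 36, 47, 36, 43]
scene 206 208 [32, 42, 45, 42, 47, 49, 39, 6, 12, 50, 84, 92, 92, 75, 51, 43, 40, 46, 41, 50]
[ 50  55  49  65 117 115 110  98]
side 172 214 [236, 232, 233, 235, 244, 249, 180, 159, 172, 146, 170, 189, 137, 144, 136, 120, 137, 133, 163, 138]
side 176 214 [245, 244, 246, 245, 250, 255, 146, 149, 162, 154, 129, 211, 255, 255, 255, 219, 204, 112, 99, 84]
side 180 214 [252, 253, 253, 254, 255, 255, 158, 145, 162, 161, 141, 114, 63, 79, 85, 86, 82, 91, 86, 82]
side 184 214 [84, 84, 80, 86, 83, 81, 84, 151, 166, 163, 152, 119, 71, 77, 81, 84, 77, 86, 80, 84]
side 188 214 [80, 85, 80, 87, 84, 80, 83, 97, 160, 168, 157, 124, 65, 86, 83, 83, 85, 82, 83, 83]
side 192 214 [225, 223, 221, 183, 177, 182, 153, 91, 143, 160, 165, 139, 92, 128, 131, 128, 125, 165, 160, 160]
[180 177 215 210 236 220 181 170 172 171]
```

All views agree the plate needs a couple of mm toward −y (the wrist camera reads slightly biased along tool x). I correct by 3 mm and start lowering, watching the force.

```bash
python3 -m jog '[[-1,[3,0,0],0],[-1,[3,0,8],0],[-1,[3,0,16],0],[-1,[3,0,18],0],[-1,[3,0,21],0],[-1,[3,0,23],0],[-1,[3,0,23],0]]' 45; python3 -m jog '[[-1,[0,0,1.5],0],[-1,[0,0,3],0],[-1,[0,0,3],0]]' 45
```

```text
t: 8.07
eef_pos: [0.5445, 0.2111, 0.2395]
ee_rot: [3.141, -0.0, -1.058]
force: [0.3, -0.0, -3.1]
width: 0.0137
gripper_force: 45.0
t: 8.45
eef_pos: [0.5445, 0.2111, 0.2365]
ee_rot: [3.141, -0.0, -1.058]
force: [0.7, -0.4, -4.0]
width: 0.0135
gripper_force: 45.0
```

```bash
python3 -m jog '[[-1,[0,0,1],0],[-1,[0,0,2],0],[-1,[0,0,2],0]]' 45; python3 -m jog '[[-1,[0,0,1],0],[-1,[0,0,2],0],[-1,[0,0,2],0]]' 45;  python3 -m jog '[[-1,[0,0,1],0],[-1,[0,0,2],0],[-1,[0,0,2],0]]' 45
```

```text
t: 8.82
eef_pos: [0.5445, 0.2111, 0.2345]
ee_rot: [3.141, 0.0, -1.058]
force: [-0.9, -0.4, -3.3]
width: 0.0137
gripper_force: 45.0
t: 9.2
eef_pos: [0.5445, 0.2111, 0.2324]
ee_rot: [3.141, 0.0, -1.058]
force: [0.3, -1.0, -3.7]
width: 0.0136
gripper_force: 45.0
t: 9.57
eef_pos: [0.5445, 0.2111, 0.2305]
ee_rot: [3.141, 0.0, -1.058]
force: [-0.1, 0.0, -3.3]
width: 0.0137
gripper_force: 45.0
```

```bash
python3 -m jog '[[-1,[0,0,1],0],[-1,[0,0,2],0],[-1,[0,0,2],0]]' 45; python3 -m jog '[[-1,[0,0,1],0],[-1,[0,0,2],0],[-1,[0,0,2],0]]' 45
```

```text
t: 9.95
eef_pos: [0.5445, 0.2111, 0.2284]
ee_rot: [3.141, 0.0, -1.058]
force: [0.7, 0.3, -2.7]
width: 0.0139
gripper_force: 45.0
t: 10.32
eef_pos: [0.5445, 0.2111, 0.2264]
ee_rot: [3.141, -0.0, -1.058]
force: [0.7, 0.1, -3.6]
width: 0.0138
gripper_force: 45.0
```

```bash
python3 -m jog '[[-1,[0,0,1],0],[-1,[0,0,3],0],[-1,[0,0,5],0],[-1,[0,0,5],0]]' 45; python3 -m jog '[[-1,[0,0,3],0],[-1,[0,0,7],0],[-1,[0,0,12],0],[-1,[0,0,15],0],[-1,[0,0,15],0]]' 45
```

```text
t: 10.82
eef_pos: [0.5444, 0.211, 0.2213]
ee_rot: [3.141, -0.0, -1.058]
force: [-0.4, 0.3, -3.0]
width: 0.0139
gripper_force: 45.0
t: 11.45
eef_pos: [0.5444, 0.211, 0.2062]
ee_rot: [3.141, -0.0, -1.058]
force: [-0.3, 0.5, -1.7]
width: 0.0141
gripper_force: 45.0
```

```bash
python3 -m jog '[[-1,[0,0,4],0],[-1,[0,0,9],0],[-1,[0,0,14],0],[-1,[0,0,18],0],[-1,[0,0,20],0],[-1,[0,0,20],0]]' 45; python3 -m jog '[[-1,[0,0,4],0],[-1,[0,0,9],0],[-1,[0,0,14],0],[-1,[0,0,18],0],[-1,[0,0,20],0],[-1,[0,0,20],0]]' 45
```

```text
t: 12.2
eef_pos: [0.5445, 0.2111, 0.1864]
ee_rot: [3.141, -0.0, -1.058]
force: [-0.6, -0.3, -3.2]
width: 0.0136
gripper_force: 45.0
t: 12.95
eef_pos: [0.5446, 0.2111, 0.1664]
ee_rot: [3.141, -0.0, -1.058]
force: [0.7, 0.2, -3.0]
width: 0.0139
gripper_force: 45.0
```

```bash
python3 -m jog '[[-1,[0,0,2],0],[-1,[0,0,4],0],[-1,[0,0,5],0],[-1,[0,0,5],0]]' 45; python3 -m jog '[[-1,[0,0,0.7],0],[-1,[0,0,1.4],0],[-1,[0,0,1.4],0]]' 45;python3 -m jog '[[-1,[0,0,0.5],0],[-1,[0,0,1],0],[-1,[0,0,1],0]]' 45
```

```text
t: 13.45
eef_pos: [0.5445, 0.2111, 0.1615]
ee_rot: [3.141, -0.0, -1.058]
force: [-0.0, -0.3, -3.4]
width: 0.0137
gripper_force: 45.0
t: 13.82
eef_pos: [0.5446, 0.2111, 0.1601]
ee_rot: [3.142, -0.0, -1.058]
force: [-1.3, 0.2, -3.6]
width: 0.0137
gripper_force: 45.0
t: 14.2
eef_pos: [0.5445, 0.2111, 0.1591]
ee_rot: [3.141, -0.0, -1.058]
force: [-0.5, 0.3, -2.9]
width: 0.0138
gripper_force: 45.0
```

```bash
python3 -m jog '[[-1,[0,0,0.5],0],[-1,[0,0,0.5],0]]' 45; python3 -m jog '[[-1,[0,0,0.5],0],[-1,[0,0,0.5],0]]' 45;python3 -m jog '[[-1,[0,0,0.5],0],[-1,[0,0,0.5],0]]' 45
```

```text
t: 14.45
eef_pos: [0.5446, 0.2111, 0.1586]
ee_rot: [3.142, -0.0, -1.058]
force: [0.3, -0.1, -3.1]
width: 0.0136
gripper_force: 45.0
t: 14.7
eef_pos: [0.5445, 0.2111, 0.1581]
ee_rot: [3.142, 0.0, -1.058]
force: [-0.2, 0.2, -3.2]
width: 0.0137
gripper_force: 45.0
t: 14.95
eef_pos: [0.5445, 0.2111, 0.1576]
ee_rot: [3.141, 0.0, -1.058]
force: [0.6, -0.7, -3.5]
width: 0.0139
gripper_force: 45.0
```

```bash
for i in 1 2 3; do echo; done >/dev/null; python3 -m jog '[[-1,[0,0,0.5],0],[-1,[0,0,1],0],[-1,[0,0,1],0]]' 45; python3 -m jog '[[-1,[0,0,0.5],0],[-1,[0,0,1],0],[-1,[0,0,1],0]]' 45
```

```text
t: 15.32
eef_pos: [0.5445, 0.2111, 0.1566]
ee_rot: [3.141, 0.0, -1.058]
force: [0.9, -0.0, -3.2]
width: 0.0139
gripper_force: 45.0
t: 15.7
eef_pos: [0.5445, 0.2111, 0.1556]
ee_rot: [3.141, -0.0, -1.058]
force: [-0.2, -0.6, -2.8]
width: 0.0135
gripper_force: 45.0
```

No contact at 3 mm above the disc: the pins are in the notches. Continue to the disc in half-millimetre steps.

```bash
python3 -m jog '[[-1,[0,0,0.5],0],[-1,[0,0,1],0],[-1,[0,0,1],0]]' 45; python3 -m jog '[[-1,[0,0,0.5],0],[-1,[0,0,1],0],[-1,[0,0,1],0]]' 45; python3 -m jog '[[-1,[0,0,0.5],0],[-1,[0,0,0.5],0]]' 45
```

```text
t: 16.08
eef_pos: [0.5445, 0.2111, 0.1546]
ee_rot: [3.141, 0.0, -1.058]
force: [-0.6, -0.4, -3.4]
width: 0.0137
gripper_force: 45.0
t: 16.45
eef_pos: [0.5445, 0.2111, 0.1536]
ee_rot: [3.142, 0.0, -1.058]
force: [0.2, -0.0, -3.0]
width: 0.0133
gripper_force: 45.0
t: 16.7
eef_pos: [0.5445, 0.2111, 0.1531]
ee_rot: [3.141, -0.0, -1.058]
force: [0.0, -0.5, -3.2]
width: 0.0134
gripper_force: 45.0
```

```bash
python3 -m jog '[[-1,[0,0,0.4],0],[-1,[0,0,0.4],0]]' 45; python3 -m jog '[[-1,[0,0,0.4],0],[-1,[0,0,0.4],0]]' 45; python3 -m jog '[[-1,[0,0,0.4],0],[-1,[0,0,0.4],0]]' 45
```

```text
t: 16.95
eef_pos: [0.5445, 0.2111, 0.1527]
ee_rot: [3.141, -0.0, -1.058]
force: [-0.2, -0.1, -2.5]
width: 0.0135
gripper_force: 45.0
t: 17.2
eef_pos: [0.5446, 0.2111, 0.1524]
ee_rot: [-3.141, -0.0, -1.058]
force: [-0.0, -0.7, -2.7]
width: 0.0136
gripper_force: 45.0
t: 17.45
eef_pos: [0.5448, 0.2112, 0.1523]
ee_rot: [-3.141, -0.0, -1.058]
force: [0.2, 0.1, 0.7]
width: 0.0133
gripper_force: 45.0
```

Contact exactly at the home height (0.1524; expected 0.1525). Release and retreat straight up.

```bash
python3 -m jog '[[-0.2,[0,0,0],0],[-0.2,[0,0,0],0],[-0.2,[0,0,0],0],[-0.2,[0,0,0],0],[-0.2,[0,0,0],0],[-0.2,[0,0,0],0],[-0.2,[0,0,-10],0],[-0.2,[0,0,-35],0],[-0.2,[0,0,-70],0],[-0.2,[0,0,-100],0],[-0.2,[0,0,-110],0],[-0.2,[0,0,-110],0],[-0.2,[0,0,-110],0],[-0.2,[0,0,-110],0]]' 45
python3 - <<'E'
from h import *
o=[]
for n,(x,y) in(('scene',(170,140)),('side',(170,120))):
    f=grab(n);o.append(cv2.resize(f['bgr'][y:y+110,x:x+100],None,fx=4,fy=4,interpolation=cv2.INTER_CUBIC))
cv2.imwrite('pics/crop4.png',np.hstack(o))
E
```

```text
t: 19.2
eef_pos: [0.5442, 0.2109, 0.2608]
ee_rot: [3.14, -0.0, -1.058]
force: [0.2, 0.4, 0.4]
width: 0.0348
gripper_force: 0.0
```

View pics/crop4.png

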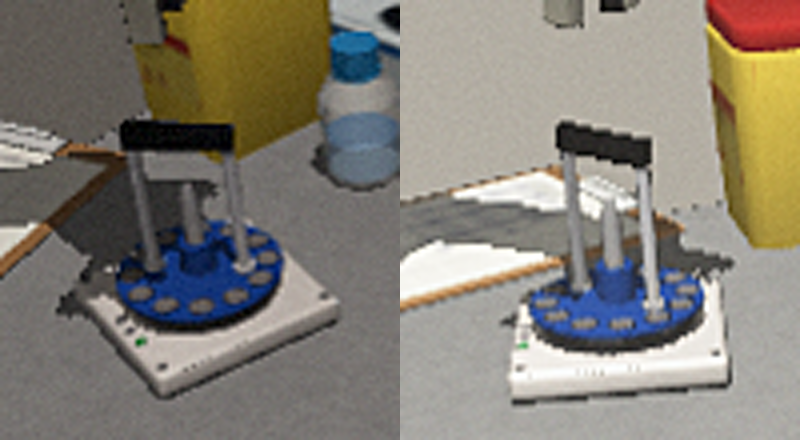

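The pictures show the carousel flat on the disc, with the spindle up through the bore (crop 190,210 / 612,230). The gripper is clear above it.

```bash
python3 -c "
from station import order;print(order.job_done())"
```

```text
the job is handed in; nothing more can be done
None
```

The carousel is on the spindle, sitting fully home on the drive disc with the pins in its notches, and let go; the job is handed in at about 19 s, with no verdict shown. I set the notch angle from a pin seen in the wrist camera, so the pins entered on the first descent and no turning by feel was needed.

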